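# Line up a bracket stack with a drift pin and bolt it down

## Task

Stack every bracket plate that lies about on the bench flat on the one already in the wooden fixture, tongues between the two dark steel bolt brackets, then drive the larger tapered drift pin down through all the holes until it stands fully home on the bottom of the fixture's bore, so that the holes are pulled into line. With the pin still in, slide the bolt fully home across the tongues into its keeper; then draw the pin straight out and hang it back upright in its own rest, leaving the plates lying flat with their holes in line with the bore and the bolt shut. Leave the smaller pin in its rest.

Things in the scene. Friction and masses are not known exactly. Their poses are not given: they have to be found in the camera images.
- plate_a: A loose steel bracket plate, 8 mm thick, 0.2 kg, lying flat: body 70 x 50 mm with a round 21.5 mm hole in its middle, and a tongue 24 mm wide running 40 mm on from the middle of one 50 mm side (110 mm overall). Two or three such lie about; absent ones read None. Origin: hole centre, underside; x along the tongue. Grasp across the 50 mm width at its centre of mass, 12 mm from the origin along x.
- plate_b: A loose steel bracket plate, 8 mm thick, 0.2 kg, lying flat: body 70 x 50 mm with a round 21.5 mm hole in its middle, and a tongue 24 mm wide running 40 mm on from the middle of one 50 mm side (110 mm overall). Two or three such lie about; absent ones read None. Origin: hole centre, underside; x along the tongue. Grasp across the 50 mm width at its centre of mass, 12 mm from the origin along x.
- plate_c: A loose steel bracket plate, 8 mm thick, 0.2 kg, lying flat: body 70 x 50 mm with a round 21.5 mm hole in its middle, and a tongue 24 mm wide running 40 mm on from the middle of one 50 mm side (110 mm overall). Two or three such lie about; absent ones read None. Origin: hole centre, underside; x along the tongue. Grasp across the 50 mm width at its centre of mass, 12 mm from the origin along x.
- plate_d: A fourth plate, just like plate_a; it always lies in the fixture at the start, at the bottom of the stack, a little out of line.
- fixture: Fixed wooden fixture; its bed, 150 x 74 mm, is 36 mm above the worktop. Plates lie stacked on the bed, hole over the bore, tongue towards +x, with 5 mm of play each way (7 mm in +x) between stops; the sides are open for fingers from x = -27 to 42 mm. Origin: on the worktop under the bore's axis; x towards the end with the two dark steel bolt brackets, -y towards the bolt's knob, z up.
- end_stop (a point): Middle of the inner face of the wooden end rail, 40 mm from the bore axis towards the fixture's -x. The rail and two side cheeks (inner faces 30 mm either side of the middle line, from here 13 mm along +x) stand 68 mm above the worktop; their top 8 mm slope back as a lead-in.
- keeper (a point): Middle of the keeper's inner face: 52 mm along x and 17 mm along y from the bore axis, at the bolt's height. The keeper and, opposite at y = -17 to -39 mm, the bolt's barrel are 20 mm long in x and stand 89 mm above the worktop; the tongues lie between them.
- bore (a point): Centre of the bottom of the fixture's bore (21 mm wide, 28 mm deep), 8 mm above the worktop; axes as the fixture's.
- bolt (a joint): Travel of the steel bolt (12 mm round bar, axis at x = 52 mm, z = 77.5 mm in the fixture's frame) in m: 0 drawn back, 0.049 fully home in the keeper. It slides towards the fixture's +y, stays where it is left and takes about 2 N to move.
- bolt_knob (a point): Centre of the flat top of the bolt's upright round knob, 14 mm wide and 24 mm tall, top 106.5 mm above the worktop; moves with the bolt. Drawn back it is at x = 52, y = -96 mm, home at y = -47 mm in the fixture's frame. The bar lies under the knob, its top 23 mm below the knob's top.
- pin_large: The larger steel drift pin, 102 mm long, 0.22 kg, its shank greased, upright, hung by its collar in its rest. Origin: centre of its flat 8 mm tip; z up. It tapers from the tip to the full 19.5 mm shank 26 mm up; collar 32 mm wide from 62 to 68 mm; round head 26 mm wide from 68 to 102 mm, to be grasped. Home, its tip stands on the bore's bottom; hung, its tip is 62 mm below the rest's top.
- pin_small: The smaller drift pin, 13 mm shank, 84 mm long, hanging in rest_small with its tip 8 mm above the worktop. Not needed; leave it. Origin: centre of its tip.
- rest_large: Fixed plywood rest of the larger pin, 60 mm wide (y), from x = -55 to 30 mm, 70 mm tall, open towards -x; a dark disc as wide as the pin's shank is inlaid in its top towards -x as its label. Origin: on the worktop under the hole.
- rest_large_hole (a point): Centre of the mouth of the 21.5 mm through hole in the top of rest_large, 70 mm above the worktop.
- rest_small: Fixed plywood rest of the smaller pin, likewise but 56 mm tall, with a 15 mm hole and a smaller disc. Origin: on the worktop under the hole. To the right of the work stands a mitre saw with an overhanging handle: keep the arm left of y = 0.02; its low table, 76 mm high, reaches y = 0.11 beyond x = 0.64 and y = 0.29 beyond x = 0.68.
Things that resemble listed ones, but are neither listed nor needed, are in the scene too. What is shaped like the pin_large but pink is not meant.

How it is judged:
By the outcome, as a careful person would: the job done as asked, in the order asked, and still so for the second after the job is handed in, with the robot touching nothing.
Of plate_a, plate_b, plate_c only 2 to 3 are there at a start; the rules pass over those that are not, and their reading is None.
At some moment in a run one of plate_a, plate_b, plate_c, plate_d may be knocked a few centimetres aside while the robot is not near it.
It also fails if it takes over 200 s, if anything falls off the work surface, if the arm or the gripper's body presses on something with over 40 N, if the wrist force passes 120 N, or if a joint passes its speed limit or range.

## Robot

A 7-joint arm with a two-finger parallel gripper is mounted at the origin on a cart in front of the work surface, level with it; the furniture and walls round the work are solid. World frame = base frame: x ahead of the robot, y to its left, z up, the work surface at z = 0. Lengths are in m, angles in rad, forces in N, time in s.
With the tool pointing down it reaches from about 0.4 to 0.875 m from the base axis. Payload 19.3 kg.
Tool frame: the origin (TCP) lies where the fingers leave the gripper's body, on its centre line; the fingertips stand 73 mm ahead of it and the grasp point (between the pads) lies 54 mm ahead of it; z points along the fingers, y is the line along which they close (so a half turn about z gives the same grasp; the last joint's range is limited). The gripper opens to 85 mm and grips with 20 to 120 N. Pads are 22 mm wide; open, the fingers measure 114 mm over their backs; the gripper's body (76 mm by 85 mm) begins 54 mm behind the grasp point. The pads swing forward as they close: fully open they stand 13 mm farther back than shut.
Start: joints at [-1.258, 0.521, -0.036, 1.599, 0.021, 1.021, -0.113], TCP at [0.233, 0.58, 0.304] pointing down, gripper open.
Joint ranges: [-2.91, 2.91], [-0.3, 2.13], [-1.5, 1.42], [0.17, 2.43], [-1.26, 4.41], [0.16, 1.93], [-2.52, 2.52]. Speed limits (rad/s): [1.89, 1.89, 2.39, 2.39, 3.01, 3.01, 3.01].

## Interface

Orientations are given as a unit quaternion [w, x, y, z].
In Python, from cell import observe, vision, job gives the robot as it stands.
- The arm moves only by the tool jog_arm, never from a script. Its argument "plan" is a list that holds one entry, the list of rows, each a list of 7 numbers: the shift along the tool's x, y, z in mm, then the turn, a rotation vector about the tool's x, y, z in degrees, then the closure in counts, from 0 (fully open) to 255 (shut). A call has exactly 10 rows; each row is the pose to reach, as a shift and turn from the pose commanded when the call began, along the tool's axes at that moment; what a row does not reach only later rows make up. A row lasts 1/8 s, in which the tool goes at most 62.5 mm and 10.7 degrees, less where a joint would pass 70% of its speed; a pose out of reach is approached as far as the arm can. A call with a gripper value outside its range is refused whole. The fingers move at their own pace and stop on an object; "force" is the grip in N (left out, the last holds). Time passes only in rows, so rows that repeat a pose let the fingers close, or fill a call up. It gives the time, the measured TCP pose, the force, the opening and the grip force at its end, in the units of the state.
- observe(): the state, without advancing time (a new reading comes with each control period).
- vision.snapshot(name): name is "scene" or "side" or "wrist"; returns a dict with "frame" (420x560x3 uint8, red, green, blue), "fovy" (degrees; the focal length in pixels is half the picture's height over the tangent of half this angle, whatever the lens; pixels are square), "cx", "cy" (the principal point, pixels), "k1" (the pictures are not rectified: a ray, as slopes to the right and down, at radius r is drawn at 1 + k1 r^2 times it, then the intrinsics apply), "position" and "attitude" of the camera in the world. Camera axes: x right, y down, z forward; pixel columns grow to the right and rows downward; lengths in m; the calibration is good to about 2 mm. A picture is of the moment at which its call begins. There is no depth.
- job.finish_job(): hands the job in; it is judged then, once.
The state is a dict: "clock": time; "q": joint angles; "joint_vel": joint speeds; "tau": joint torques, N m; "eef_pos": TCP position; "orientation": TCP orientation; "force": force on the tool from outside, world axes, zero at the start; "ft_torque": the same for the moment, N m; "grip_width": finger opening in m; "grasp_force": force on a finger pad.
Only numpy, scipy, OpenCV 4.12 (cv2) and the standard library are available. Lean on these libraries where they do the work, as an engineer would, in place of code of your own. Each camera call takes 0.05 s, during which the arm holds its last target. There are 200 camera calls.

## Working session

There is one attempt and no reset: what is moved stays moved. The work goes in short steps, Python scripts to look and compute and a tool call to move; the robot and the scene stay as the last step left them, time stands still between calls to the robot, and variables do not carry over. Pictures are saved under pics/ and viewed, at most 14 in all, crops included, and the job is handed in when it is done.

Besides the shell and the picture viewer there is one more tool, called by a JSON object that holds its "api" and its "payload", one argument or row to a line. jog_arm: Moves the arm, as the interface text tells. Its arguments: {"type":"object","properties":{"plan":{"type":"array","items":{"type":"array","items":{"type":"array","items":{"type":"number"}}}},"force":{"type":"number"}},"required":["plan"]}

```bash
mkdir -p pics; ls; cat > h.py <<'E'
import numpy as np, cv2
from scipy.spatial.transform import Rotation as R
from cell import observe, vision, job
def snap(n,name=None):
    s=vision.snapshot(n)
    if name: cv2.imwrite(f'pics/{name}.png',s['frame'][:,:,::-1])
    return s
def cam(s):
    f=s['frame'].shape[0]/2/np.tan(np.radians(s['fovy'])/2)
    a=np.array(s['attitude'])
    M=R.from_quat(a[[1,2,3,0]]).as_matrix() if a.size==4 else a.reshape(3,3)
    return f,M,np.array(s['position'])
def ray(s,u,v):
    f,M,p=cam(s); K=np.array([[f,0,s['cx']],[0,f,s['cy']],[0,0,1.]])
    d=np.array([(u-s['cx'])/f,(v-s['cy'])/f]); x=d.copy()
    for _ in range(30): x=d/(1+s['k1']*(x@x))
    return p,M@np.array([x[0],x[1],1])
def onz(s,u,v,z):
    p,d=ray(s,u,v); return p+d*(z-p[2])/d[2]
def proj(s,P):
    f,M,p=cam(s); c=M.T@(np.array(P)-p); x=c[:2]/c[2]; x=x*(1+s['k1']*(x@x))
    return np.array([s['cx'],s['cy']])+f*x
E
python3 - <<'E'
from h import *
for n in ('scene','side','wrist'):
    s=snap(n,n+'0'); print(n,s['fovy'],s['cx'],s['cy'],s['k1'],s['position'],s['attitude'])
o=observe(); print(o['eef_pos'],o['orientation'],o['grip_width'],o['clock'],o['force'])
E
```

```text
pics
scene 49.561311551709245 279.4364971628677 219.69442680385163 -0.022184550170459914 [ 0.18559658 -0.30353572  0.62780166] [-0.42777108  0.86699504 -0.22968966  0.11213457]
side 43.54132427158199 282.3670455037713 208.9382695594856 -0.08959666680389465 [ 0.12366686 -0.26339228  0.70030719] [-0.38674831  0.86846328 -0.28385274  0.12499956]
wrist 63.07237773894199 276.7654591931847 212.86509699159308 0.008181593181049055 [0.17067855 0.60369393 0.37261431] [0.11336779 0.8209188  0.55446601 0.07620712]
[0.2334132  0.57957812 0.30345682] [-4.41487580e-05  1.90256796e-01  9.81734258e-01 -4.41951616e-04] 0.08525867027011151 0.15 [0.21226831 0.52023811 0.42636418]
```

View pics/scene0.png

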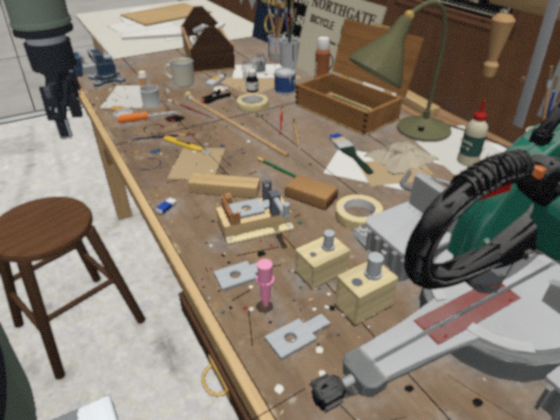

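View pics/side0.png

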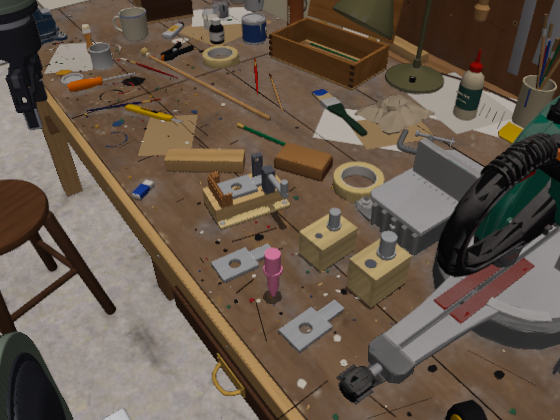

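View pics/wrist0.png

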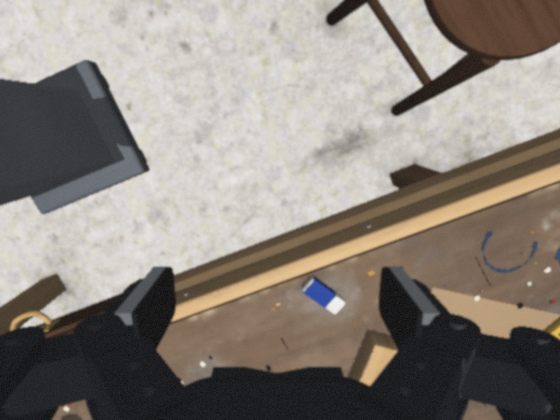

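Scene/side show two loose plates (holes at side ≈(235,263) and (306,327)), the fixture at ≈(240,190), the rests at ≈(328,240) and (378,265), and a pink decoy at ≈(272,270).

```bash
python3 - <<'E'
from h import *
s=snap('side')
im=cv2.resize(s['frame'][120:370,150:430],None,fx=2.8,fy=2.4,interpolation=cv2.INTER_CUBIC)
cv2.imwrite('pics/side_crop.png',im[:,:,::-1])
for n,u,v,z in [('A',235,263,.008),('B',306,327,.008),('Atip',268,249,.008),('Btip',340,305,.008),('plate_d',240,186,.044),('headnear',387,240,.112),('headfar',334,212,.1),('pink',272,296,0),('block',205,160,.03),('tape',358,182,.03)]:
    print(n,onz(s,u,v,z).round(3))
w=snap('wrist'); f,M,p=cam(w); o=observe(); q=np.array(o['orientation'])
T=R.from_quat(q[[1,2,3,0]]).as_matrix()
print('cam in tool',T.T@(p-o['eef_pos']),'\n',(T.T@M).round(3)); print(T.round(3))
E
```

```text
A [0.423 0.292 0.008]
B [0.441 0.111 0.008]
Atip [0.49  0.286 0.008]
Btip [0.513 0.112 0.008]
plate_d [0.524 0.429 0.044]
headnear [0.597 0.108 0.112]
headfar [0.581 0.217 0.1  ]
pink [0.437 0.198 0.   ]
block [0.52  0.561 0.03 ]
tape [0.732 0.313 0.03 ]
cam in tool [ 0.06719748 -0.00112998 -0.06913691] 
 [[ 0.    -0.963 -0.271]
 [ 1.    -0.     0.   ]
 [-0.    -0.271  0.963]]
[[-0.928  0.374 -0.   ]
 [ 0.374  0.928 -0.   ]
 [-0.    -0.    -1.   ]]
```

View pics/side_crop.png

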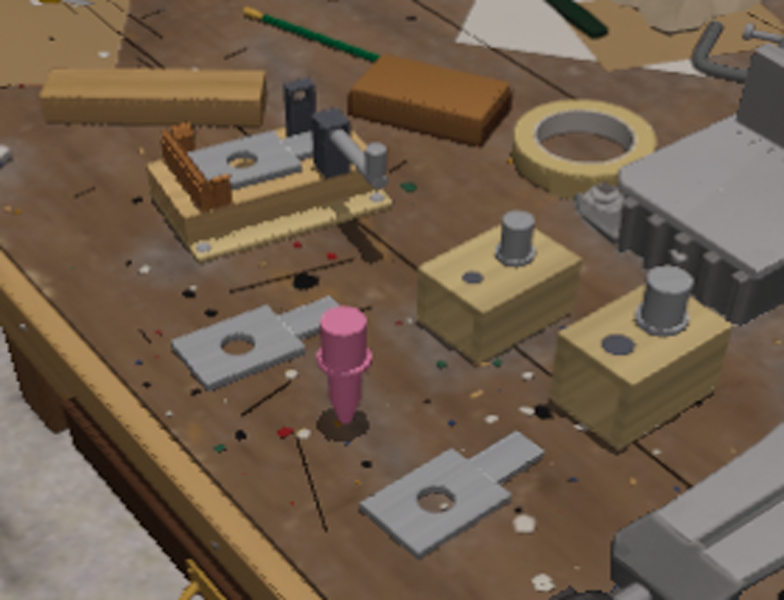

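Side crop: the nearer rest (side ≈(378,265)) has the wider pin and disc, so it is rest_large; the farther one is rest_small. The fixture holds plate_d, with the bolt drawn and its knob on the -y side. Moving the wrist camera over the work.

{"api": "jog_arm", "payload": {
  "plan": [
    [[-40,-20,-12,0,0,-3,0],[-80,-40,-24,0,0,-6,0],[-120,-60,-36,0,0,-9,0],[-160,-85,-50,0,0,-12,0],[-200,-110,-65,0,0,-15,0],[-245,-135,-80,0,0,-18,0],[-290,-160,-95,0,0,-20,0],[-330,-185,-110,0,0,-22,0],[-371,-206,-117,0,0,-22,0],[-371,-206,-117,0,0,-22,0]]
  ]
}}

```text
clock: 1.5
eef_pos: [0.5026, 0.247, 0.4213]
orientation: [0.001, 0.002, 1.0, -0.0]
force: [0.0, 0.3, -0.7]
grip_width: 0.0855
grasp_force: 0.0
```

```bash
python3 - <<'E'
from h import *
s=snap('wrist','w1'); np.save('w1.npy',s,allow_pickle=True)
o=observe(); print(o['eef_pos'],o['orientation'],o['clock'])
E
```

```text
[0.50132084 0.24893288 0.4208759 ] [ 6.55650408e-05  7.64338668e-04  9.99999703e-01 -7.44488748e-05] 1.55
```

View pics/w1.png

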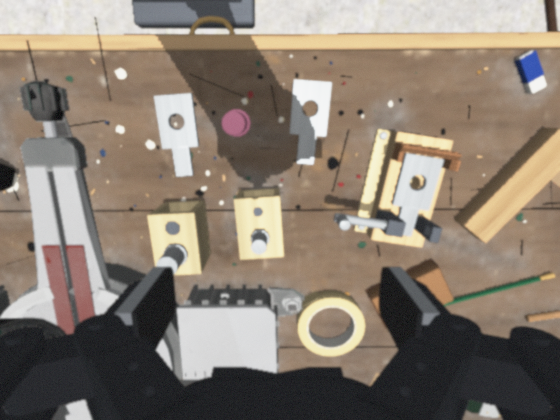

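The wrist view shows just two loose plates (holes ≈(175,121) and (311,108)), rest_large at ≈(172,240), and the fixture with its hole at ≈(418,182), turned roughly -13°. I'll take a closer view of the fixture.

{"api": "jog_arm", "payload": {
  "plan": [
    [[-3,25,15,0,0,0,0],[-6,50,30,0,0,0,0],[-9,80,50,0,0,0,0],[-12,110,70,0,0,0,0],[-15,140,90,0,0,0,0],[-18,160,105,0,0,0,0],[-19,172,115,0,0,0,0],[-20,180,120,0,0,0,0],[-20,180,120,0,0,0,0],[-20,180,120,0,0,0,0]]
  ]
}}

```text
clock: 2.8
eef_pos: [0.5208, 0.4296, 0.3016]
orientation: [0.0, -0.0, 1.0, 0.0]
force: [0.2, -1.1, 1.1]
grip_width: 0.0851
grasp_force: 0.0
```

```bash
python3 - <<'E'
from h import *
s=snap('wrist','w2'); np.save('w2.npy',s,allow_pickle=True)
o=observe(); print(o['eef_pos'],o['orientation'],o['clock'])
s=np.load('w1.npy',allow_pickle=True).item()
# plates from w1
g=cv2.cvtColor(s['frame'],cv2.COLOR_RGB2HSV)
for name,(x0,y0,x1,y1) in {'B':(145,80,210,188),'A':(280,65,345,175)}.items():
    c=g[y0:y1,x0:x1]; m=((c[...,1]<45)&(c[...,2]>60)).astype(np.uint8)
    m=cv2.morphologyEx(m,cv2.MORPH_OPEN,np.ones((3,3)))
    cs,h=cv2.findContours(m,cv2.RETR_CCOMP,cv2.CHAIN_APPROX_NONE)
    k=max(range(len(cs)),key=lambda i:cv2.contourArea(cs[i]))
    P=cs[k][:,0]+[x0,y0]
    W=np.array([onz(s,u,v,.008)[:2]*1000 for u,v in P],np.float32)
    print(name,cv2.contourArea(W.reshape(-1,1,2)),cv2.minAreaRect(W))
    for i in range(len(cs)):
        if h[0][i][3]==k and cv2.contourArea(cs[i])>30:
            (u,v),r=cv2.minEnclosingCircle(cs[i]); Mo=cv2.moments(cs[i]); u=Mo['m10']/Mo['m00']; v=Mo['m01']/Mo['m00']
            print(' hole',onz(s,u+x0,v+y0,.008).round(4),r)
E
```

```text
[0.52080159 0.42955365 0.30160772] [ 4.01721630e-04 -1.68222177e-04  9.99999885e-01  2.01110697e-04] 2.85
B 4813.471493421355 ((460.97039794921875, 110.30654907226562), (112.67332458496094, 54.58556365966797), 3.7557551860809326)
 hole [0.4407 0.1113 0.008 ] 6.800835609436035
A 4713.504061933141 ((444.4511413574219, 288.8460693359375), (53.64419174194336, 112.36062622070312), 86.23595428466797)
 hole [0.4249 0.2898 0.008 ] 8.24631118774414
```

View pics/w2.png

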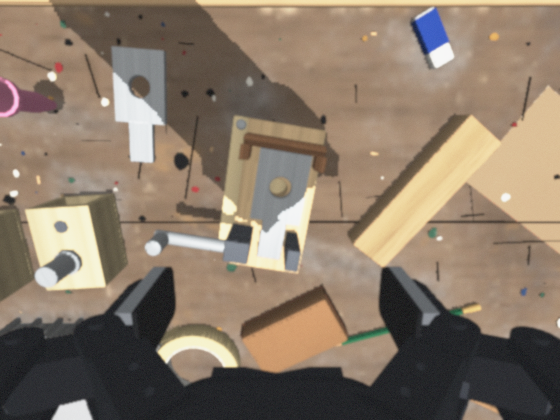

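The fixture is at ≈(220-330,115-272), knob top ≈(153,244), bracket tops ≈(237,240) and (292,247). I'll crop this to fix its pose.

```bash
python3 - <<'E'
import cv2
i=cv2.imread('pics/w2.png')[105:285,140:340]
cv2.imwrite('pics/w2c.png',cv2.resize(i,(800,600)[:1]*1+(720,)if 0 else (666,600),interpolation=cv2.INTER_CUBIC))
E
```

```text
(no output)
```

View pics/w2c.png

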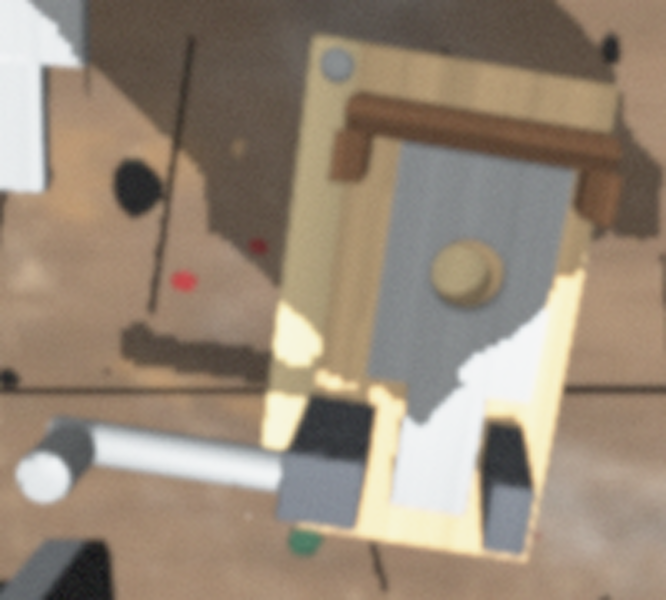

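```bash
cat > fx.py <<'E'
from h import *
from scipy.optimize import least_squares
s=np.load('w2.npy',allow_pickle=True).item()
def uv(x,y): return 140+(x+.5)/3.33-.5,105+(y+.5)/3.333-.5
pts=[((43,478),(52,-96,106.5)),((321,490),(52,-28,89)),((485,516),(52,17,89)),((320,458+2),(42,-28,89)),((318,521),(62,-28,89))]
E=[((530,560),(None,37,36)),((585,270),(None,37,36))]
W=np.array([onz(s,*uv(*p),f[2]/1000)[:2]*1000 for p,f in pts+E]); F=np.array([f[:2] for _,f in pts])
def res(p,full=0):
    c,sn=np.cos(p[2]),np.sin(p[2]); Q=(W-p[:2])@np.array([[c,-sn],[sn,c]])  # into fixture frame
    if full: return Q
    return np.r_[(Q[:5]-F).ravel(),Q[5:,1]-37]
r=least_squares(res,[530,430,-.2]); print(r.x[:2],np.degrees(r.x[2])); print(res(r.x,1).round(1))
x,y,a=r.x
for n,q in {'rim':(468,273,44),'end rail lower edge':(490,158,44),'bed NE corner':(620,83,36),'botleft':(308,525,36)}.items():
    w=onz(s,*uv(*q[:2]),q[2]/1000)[:2]*1000-[x,y]; c,sn=np.cos(a),np.sin(a); print(n,(w@np.array([[c,-sn],[sn,c]])).round(1))
for n,q in {'bore bottom':(0,0,8),'knob':(52,-96,106.5),'railtop inner':(-40,0,60)}.items():
    c,sn=np.cos(a),np.sin(a); P=np.array([x+c*q[0]-sn*q[1],y+sn*q[0]+c*q[1],q[2]])/1000
    u,v=proj(s,P); print(n,P.round(4),((u-140)*3.33).round(),((v-105)*3.333).round())
E
python3 fx.py
```

```text
[521.37000239 428.14306801] -9.033133732069182
[[ 52.  -95.4]
 [ 51.7 -28.1]
 [ 52.2  16.1]
 [ 43.4 -29.4]
 [ 60.7 -27.7]
 [ 87.5  37.9]
 [ -8.1  37.6]]
rim [-3.3  2.9]
end rail lower edge [-37.    3.8]
bed NE corner [-62.9  37.3]
botleft [ 86.7 -33.9]
bore bottom [0.5214 0.4281 0.008 ] 455.0 258.0
knob [0.5577 0.3252 0.1065] 39.0 477.0
railtop inner [0.4819 0.4344 0.06  ] 478.0 149.0
```

Fixture at (521, 428) mm, yaw -9°, residuals ~1 mm. Going to grasp plate A: COM (437, 289), yaw -3.8°.

{"api": "jog_arm", "payload": {
  "plan": [
    [[20,-35,20,0,0,1,0],[42,-70,45,0,0,2,0],[63,-105,70,0,0,3,0],[84,-141,95,0,0,3.8,0],[84,-141,130,0,0,3.8,0],[84,-141,165,0,0,3.8,0],[84,-141,195,0,0,3.8,0],[84,-141,215,0,0,3.8,0],[84,-141,225,0,0,3.8,0],[84,-141,229,0,0,3.8,0]]
  ]
}}

```text
clock: 4.1
eef_pos: [0.4369, 0.2889, 0.0721]
orientation: [0.0, 0.033, 0.999, 0.0]
force: [0.9, 1.0, -0.0]
grip_width: 0.0855
grasp_force: 0.0
```

{"api": "jog_arm", "payload": {
  "plan": [
    [[0,0,0,0,0,0,255],[0,0,0,0,0,0,255],[0,0,0,0,0,0,255],[0,0,0,0,0,0,255],[0,0,0,0,0,0,255],[0,0,0,0,0,0,255],[0,0,0,0,0,0,255],[0,0,0,0,0,0,255],[0,0,0,0,0,0,255],[0,0,0,0,0,0,255]]
  ],
  "force": 50
}}

```text
clock: 5.35
eef_pos: [0.4369, 0.2893, 0.0729]
orientation: [0.001, 0.033, 0.999, 0.0]
force: [-2.6, 0.0, 13.0]
grip_width: 0.0477
grasp_force: 49.4
```

{"api": "jog_arm", "payload": {
  "plan": [
    [[0,0,-3,0,0,0,255],[0,0,-8,0,0,0,255],[0,0,-15,0,0,0,255],[0,0,-25,0,0,0,255],[0,0,-40,0,0,0,255],[0,0,-60,0,0,0,255],[0,0,-80,0,0,0,255],[0,0,-100,0,0,0,255],[0,0,-110,0,0,0,255],[0,0,-110,0,0,0,255]]
  ]
}}

```text
clock: 6.6
eef_pos: [0.4368, 0.2891, 0.1826]
orientation: [0.001, 0.033, 0.999, 0.0]
force: [-0.2, 0.2, -2.4]
grip_width: 0.0481
grasp_force: 51.9
```

```bash
python3 - <<'E'
from h import *
s=snap('wrist'); np.save('w3.npy',s,allow_pickle=True)
t=snap('side')
a=cv2.resize(t['frame'][150:350,150:400],(500,400)); 
cv2.imwrite('pics/c3.png',np.hstack([a,cv2.resize(s['frame'],(300,225))[0:400] if 0 else np.vstack([cv2.resize(s['frame'],(300,225)),np.zeros((175,300,3),np.uint8)])])[:,:,::-1])
o=observe(); print(o['eef_pos'],o['force'],o['grip_width'],o['clock'])
E
```

```text
[0.43641713 0.28888959 0.18152706] [ 0.39302267 -0.49165916 -2.00220939] 0.04771510908763734 6.7
```

View pics/c3.png

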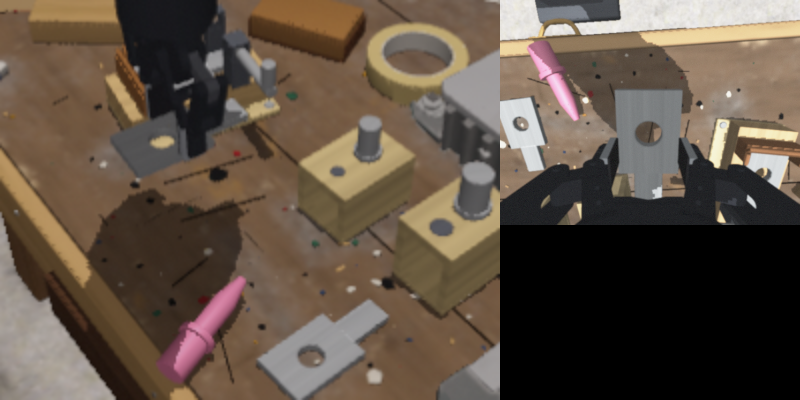

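Plate A is held flat (hole in the wrist picture ≈(277,248)). The pink decoy has toppled but lies on the bench. Measuring the held plate's hole relative to the tool.

```bash
cat > held.py <<'E'
from h import *
import sys
def held(f):
    s=np.load(f,allow_pickle=True).item(); o=observe()
    zt=o['eef_pos'][2]-.0645
    g=s['frame'][200:290,240:320].astype(int); 
    hsv=cv2.cvtColor(s['frame'],cv2.COLOR_RGB2HSV)[200:300,235:325]
    m=(hsv[...,1]>55).astype(np.uint8)
    cs,_=cv2.findContours(m,cv2.RETR_EXTERNAL,cv2.CHAIN_APPROX_NONE)
    q=np.array(o['orientation']); T=R.from_quat(q[[1,2,3,0]]).as_matrix()
    for c in cs:
        if cv2.contourArea(c)>150:
            W=np.array([onz(s,u+235,v+200,zt) for u,v in c[:,0]]); L=((W-o['eef_pos'])@T*1000).astype(np.float32)
            print('hole in tool',cv2.minEnclosingCircle(L[:,:2]),cv2.fitEllipse(L[:,:2]))
    # edges of body: rect
    hs=cv2.cvtColor(s['frame'],cv2.COLOR_RGB2HSV)
held(sys.argv[1])
E
python3 held.py w3.npy
```

```text
Traceback (most recent call last):
  File "held.py", line 17, in <module>
    held(sys.argv[1])
    ~~~~^^^^^^^^^^^^^
  File "held.py", line 14, in held
    print('hole in tool',cv2.minEnclosingCircle(L[:,:2]),cv2.fitEllipse(L[:,:2]))
                         ~~~~~~~~~~~~~~~~~~~~~~^^^^^^^^^
cv2.error: OpenCV(4.12.0) /io/opencv/modules/imgproc/src/shapedescr.cpp:201: error: (-215:Assertion failed) count >= 0 && (depth == CV_32F || depth == CV_32S) in function 'minEnclosingCircle'
```

```bash
sed -i "s/L=(\(.*\)).astype(np.float32)/L=np.ascontiguousarray((\1)[:,:2],dtype=np.float32)/; s/L\[:,:2\]/L/g" held.py; python3 held.py w3.npy
```

```text
hole in tool ((14.823525428771973, -0.8840417861938477), 9.703594207763672) ((14.459994316101074, -0.7756444811820984), (16.418657302856445, 19.02634620666504), 2.7982659339904785)
```

```bash
cat > go.py <<'E'
# usage: go.py x y z(mm) yaw_of_plate_dir(deg) ; several targets -> rows from current pose
from h import *
import sys
def go(*t):
    o=observe(); q=np.array(o['orientation']); T=R.from_quat(q[[1,2,3,0]])
    for x,y,z,a in t:
        T2=R.from_matrix(np.array([[-np.cos(r:=np.radians(a)),-np.sin(r),0],[-np.sin(r),np.cos(r),0],[0,0,-1]]).T)
        d=T.inv().apply(np.array([x,y,z])-o['eef_pos']*1000); w=np.degrees((T.inv()*T2).as_rotvec())
        print(d.round(1),w.round(1))
if __name__=='__main__':
    v=list(map(float,sys.argv[1:])); go(*[v[i:i+4] for i in range(0,len(v),4)])
E
python3 go.py 533.7 426.1 200 -9.03  533.7 426.1 120 -9.03 533.7 426.1 117 -9.03
```

```text
[-88.1 143.2 -18.6] [-0.  -0.   5.3]
[-88.2 143.3  61.4] [-0.  -0.   5.3]
[-88.2 143.3  64.4] [-0.  -0.   5.3]
```

{"api": "jog_arm", "payload": {
  "plan": [
    [[0,0,-20,0,0,0,255],[-15,25,-30,0,0,1,255],[-35,60,-30,0,0,2,255],[-55,90,-30,0,0,3,255],[-72,120,-30,0,0,4,255],[-85,138,-25,0,0,5.3,255],[-88,143,-20,0,0,5.3,255],[-88,143,0,0,0,5.3,255],[-88,143,20,0,0,5.3,255],[-88,143,30,0,0,5.3,255]]
  ]
}}

```text
clock: 7.95
eef_pos: [0.533, 0.425, 0.1499]
orientation: [-0.001, 0.079, 0.997, -0.001]
force: [-0.7, -0.0, -1.0]
grip_width: 0.048
grasp_force: 52.3
```

```bash
python3 - <<'E'
from h import *
s=snap('wrist'); np.save('w4.npy',s,allow_pickle=True)
i=s['frame'][100:340,150:410]
cv2.imwrite('pics/w4.png',cv2.resize(i,(650,600),interpolation=cv2.INTER_CUBIC)[:,:,::-1])
E
python3 go.py  533.7 426.1 120 -9.03
```

```text
[-0.6  1.2 29.2] [-0.1 -0.1 -0. ]
```

View pics/w4.png

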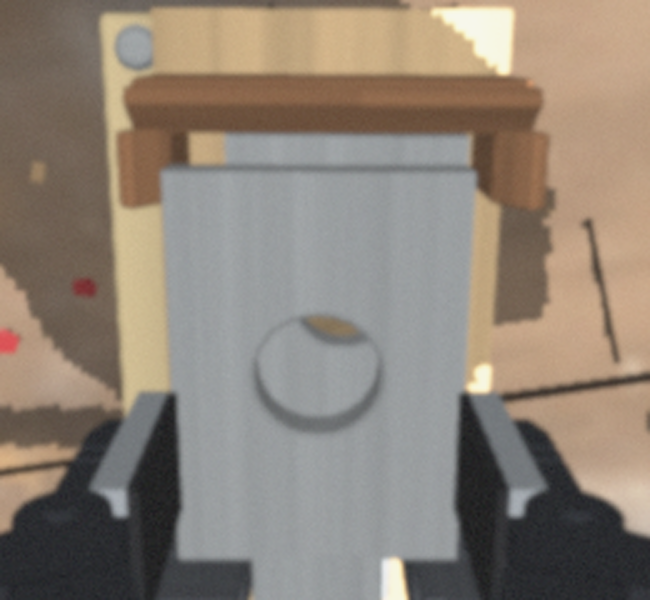

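```bash
python3 - <<'E'
from h import *
s=np.load('w4.npy',allow_pickle=True).item(); o=observe(); q=np.array(o['orientation']); T=R.from_quat(q[[1,2,3,0]]).as_matrix()
def L(x,y,z): return ((onz(s,150+x/2.5,100+y/2.5,z)-o['eef_pos'])@T*1000)[:2].round(1)
for n,p in {'rail in':(333,133,.060),'rail L':(118,170,.068),'rail R':(548,170,.068),'cheekLin':(190,165,.060),'cheekRin':(472,165,.06),'plate backL':(163,168,.0855),'plate backR':(475,170,.0855),'holeL':(256,370,.0855),'holeR':(381,365,.0855),'hole top':(318,313,.0855),'hole bot':(318,418,.0855)}.items(): print(n,L(*p))
E
```

```text
rail in [51.1  1.8]
rail L [ 45.4 -36.4]
rail R [45.4 39.6]
cheekLin [ 45.2 -24.8]
cheekRin [45.2 27.6]
plate backL [ 48.3 -25.3]
plate backR [48.  23.5]
holeL [ 14.5 -11.4]
holeR [15.4  9.5]
hole top [24.5 -1. ]
hole bot [ 5.8 -1. ]
```

Plate is square to the fixture, ~2.5 mm off toward -y and ~1.5 mm toward -x. Correcting and lowering.

{"api": "jog_arm", "payload": {
  "plan": [
    [[-1,1.5,3,0,0,0,255],[-1.5,2.5,8,0,0,0,255],[-1.5,2.5,13,0,0,0,255],[-1.5,2.5,18,0,0,0,255],[-1.5,2.5,22,0,0,0,255],[-1.5,2.5,25,0,0,0,255],[-1.5,2.5,28,0,0,0,255],[-1.5,2.5,30,0,0,0,255],[-1.5,2.5,31,0,0,0,255],[-1.5,2.5,31.5,0,0,0,255]]
  ]
}}

```text
clock: 9.25
eef_pos: [0.5356, 0.4282, 0.1204]
orientation: [0.0, 0.079, 0.997, 0.0]
force: [0.3, 0.2, -2.3]
grip_width: 0.048
grasp_force: 52.3
```

{"api": "jog_arm", "payload": {
  "plan": [
    [[0,0,1,0,0,0,255],[0,0,2,0,0,0,255],[0,0,3,0,0,0,255],[0,0,3.5,0,0,0,255],[0,0,3.5,0,0,0,255],[0,0,3.5,0,0,0,60],[0,0,3.5,0,0,0,60],[0,0,3.5,0,0,0,60],[0,0,3.5,0,0,0,60],[0,0,3.5,0,0,0,60]]
  ]
}}

```text
clock: 10.5
eef_pos: [0.5356, 0.4282, 0.1169]
orientation: [-0.0, 0.079, 0.997, -0.0]
force: [-0.1, 0.1, -0.6]
grip_width: 0.0651
grasp_force: 0.0
```

{"api": "jog_arm", "payload": {
  "plan": [
    [[0,0,-5,0,0,0,0],[0,0,-15,0,0,0,0],[0,0,-35,0,0,0,0],[0,0,-65,0,0,0,0],[0,0,-100,0,0,0,0],[0,0,-140,0,0,0,0],[0,0,-170,0,0,0,0],[0,0,-185,0,0,0,0],[0,0,-185,0,0,0,0],[0,0,-185,0,0,0,0]]
  ]
}}

```text
clock: 11.75
eef_pos: [0.5353, 0.428, 0.3007]
orientation: [-0.001, 0.079, 0.997, -0.001]
force: [0.1, -0.3, -0.4]
grip_width: 0.0854
grasp_force: 0.0
```

```bash
python3 - <<'E'
from h import *
s=snap('wrist'); np.save('w5.npy',s,allow_pickle=True)
cv2.imwrite('pics/w5.png',s['frame'][:,:,::-1])
g=cv2.cvtColor(s['frame'],cv2.COLOR_RGB2HSV)
print(observe()['eef_pos'])
t=snap('side'); 
cv2.imwrite('pics/w5.png',np.hstack([cv2.resize(s['frame'],(480,360)),cv2.resize(t['frame'][200:380,220:380],(320,360))])[:,:,::-1])
E
python3 go.py 452.7 112.1 160 3.8
```

```text
[0.53528825 0.42795167 0.30057487]
[  31.9 -324.7  141.1] [ -0.1  -0.1 -12.8]
```

View pics/w5.png

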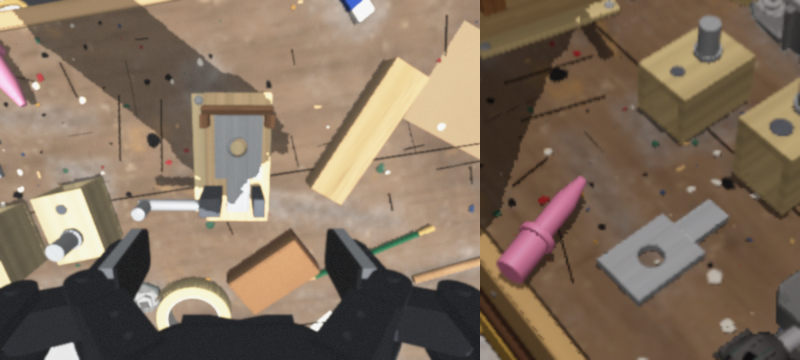

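Plate A lies flat in the fixture. Plate B is unmoved (side ≈(305,328)), and the pink decoy lies beside it. Checking the clearance.

```bash
python3 - <<'E'
from h import *
s=snap('side')
for u,v in [(271,290),(237,331),(248,337),(258,322)]: print(onz(s,u,v,.013).round(3))
print('B',onz(s,305.5,328,.008))
E
```

```text
[0.437 0.201 0.013]
[0.347 0.166 0.013]
[0.355 0.146 0.013]
[0.383 0.16  0.013]
B [0.43915343 0.1096501  0.008     ]
```

{"api": "jog_arm", "payload": {
  "plan": [
    [[3,-32,0,0,0,-1.3,60],[6,-65,0,0,0,-2.6,60],[9,-97,0,0,0,-4,60],[12,-130,5,0,0,-5.2,60],[15,-165,20,0,0,-6.5,60],[19,-200,40,0,0,-8,60],[23,-235,60,0,0,-9.4,60],[27,-270,85,0,0,-11,60],[30,-300,105,0,0,-12.8,60],[32,-325,120,0,0,-12.8,60]]
  ]
}}

```text
clock: 13.15
eef_pos: [0.4523, 0.111, 0.1809]
orientation: [-0.001, -0.033, 0.999, -0.0]
force: [0.1, 1.2, -0.3]
grip_width: 0.0657
grasp_force: 0.0
```

```bash
python3 go.py 452.7 112.1 73 3.8; python3 - <<'E'
from h import *
s=snap('wrist'); np.save('w6.npy',s,allow_pickle=True); o=observe(); q=np.array(o['orientation']); T=R.from_quat(q[[1,2,3,0]]).as_matrix()
g=cv2.cvtColor(s['frame'],cv2.COLOR_RGB2HSV); m=((g[...,1]<45)&(g[...,2]>60)).astype(np.uint8); m[:, :150]=0; m[:,410:]=0
m=cv2.morphologyEx(m,cv2.MORPH_OPEN,np.ones((5,5)))
cs,h=cv2.findContours(m,cv2.RETR_CCOMP,cv2.CHAIN_APPROX_NONE)
for c in cs:
    if cv2.contourArea(c)>300:
        W=np.array([onz(s,u,v,.008) for u,v in c[:,0]]); X=np.ascontiguousarray(((W-o['eef_pos'])@T*1000)[:,:2],dtype=np.float32)
        print(cv2.minAreaRect(X), W.mean(0).round(3))
E
```

```text
[ -0.6   1.1 107.9] [-0.  -0.1 -0. ]
((-60.095333099365234, 83.00411224365234), (15.328886985778809, 51.75331497192383), 65.10650634765625) [0.506 0.193 0.008]
((-60.60700225830078, -79.12891387939453), (51.47289276123047, 15.309624671936035), 24.461271286010742) [0.517 0.033 0.008]
((-9.716102600097656, 2.058971405029297), (53.39643096923828, 110.47850799560547), 89.8306884765625) [0.454 0.109 0.008]
((9.709163665771484, 1.9623994827270508), (17.637313842773438, 15.564958572387695), 45.15604782104492) [0.44  0.109 0.008]
((44.67900848388672, 81.0155029296875), (6.796769618988037, 50.042991638183594), 72.56014251708984) [0.4   0.185 0.008]
((75.72128295898438, -63.36749267578125), (14.757609367370605, 12.774889945983887), 89.77349090576172) [0.379 0.04  0.008]
((93.05256652832031, 66.39083862304688), (8.075410842895508, 34.4640007019043), 76.81958770751953) [0.354 0.167 0.008]
((121.05144500732422, 37.735801696777344), (12.003348350524902, 36.213260650634766), 2.977853775024414) [0.328 0.137 0.008]
((128.62979125976562, 4.428550720214844), (23.707975387573242, 165.7858123779297), 3.3274059295654297) [0.324 0.097 0.008]
```

{"api": "jog_arm", "payload": {
  "plan": [
    [[-1,1,15,0,0,0,60],[-2,2,35,0,0,0,60],[-2,2,60,0,0,0,60],[-2,2,80,0,0,0,60],[-2,2,95,0,0,0,60],[-2,2,103,0,0,0,60],[-2,2,106.5,0,0,0,60],[-2,2,106.5,0,0,0,255],[-2,2,106.5,0,0,0,255],[-2,2,106.5,0,0,0,255]]
  ]
}}

```text
clock: 14.45
eef_pos: [0.455, 0.1143, 0.0761]
orientation: [0.0, -0.033, 0.999, 0.0]
force: [-3.1, -0.7, 6.6]
grip_width: 0.0472
grasp_force: 50.3
```

{"api": "jog_arm", "payload": {
  "plan": [
    [[0,0,0,0,0,0,255],[0,0,0,0,0,0,255],[0,0,0,0,0,0,255],[0,0,-5,0,0,0,255],[0,0,-15,0,0,0,255],[0,0,-30,0,0,0,255],[0,0,-60,0,0,0,255],[0,0,-90,0,0,0,255],[0,0,-120,0,0,0,255],[0,0,-130,0,0,0,255]]
  ]
}}

```text
clock: 15.7
eef_pos: [0.4553, 0.1145, 0.2077]
orientation: [0.001, -0.033, 0.999, 0.0]
force: [0.4, 0.2, -1.9]
grip_width: 0.0468
grasp_force: 51.9
```

```bash
python3 - <<'E'
from h import *
s=snap('wrist'); np.save('w3.npy',s,allow_pickle=True)
E
python3 held.py w3.npy; python3 go.py 534.6 426.3 220 -9.03 534.6 426.3 165 -9.03
```

```text
hole in tool ((18.855667114257812, -1.54407799243927), 9.491312980651855) ((18.501911163330078, -1.234398603439331), (16.156475067138672, 18.306066513061523), 9.509725570678711)
[-99.5 306.  -11.7] [ 0.1  0.2 12.8]
[-99.4 305.9  43.3] [ 0.1  0.2 12.8]
```

{"api": "jog_arm", "payload": {
  "plan": [
    [[-10,25,-12,0,0,1,255],[-22,60,-15,0,0,2.5,255],[-34,95,-15,0,0,4,255],[-46,130,-15,0,0,5.5,255],[-58,165,-15,0,0,7,255],[-70,205,-15,0,0,8.5,255],[-84,245,-15,0,0,10,255],[-95,280,-5,0,0,11.5,255],[-104,306,20,0,0,12.8,255],[-104,306,50,0,0,12.8,255]]
  ]
}}

```text
clock: 17.0
eef_pos: [0.5378, 0.4287, 0.1534]
orientation: [-0.0, 0.078, 0.997, 0.0]
force: [-0.0, -1.7, -2.3]
grip_width: 0.0468
grasp_force: 52.0
```

```bash
python3 - <<'E'
from h import *
s=snap('wrist'); np.save('w4.npy',s,allow_pickle=True)
i=s['frame'][100:340,150:410]
cv2.imwrite('pics/w7.png',cv2.resize(i,(650,600),interpolation=cv2.INTER_CUBIC)[:,:,::-1])
E
python3 go.py  539 426.6 128 -9.03
```

```text
[-2.5  0.8 21.1] [-0.3 -0.2  0.1]
```

View pics/w7.png

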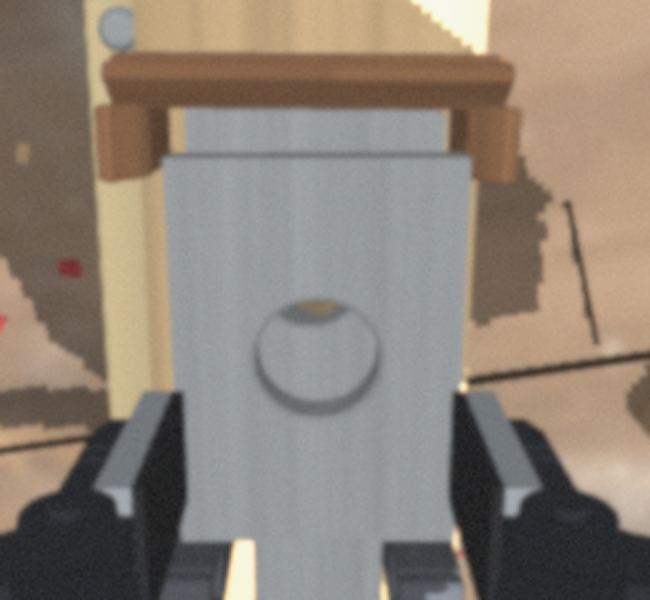

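```bash
python3 - <<'E'
from h import *
s=np.load('w4.npy',allow_pickle=True).item(); o=observe(); q=np.array(o['orientation']); T=R.from_quat(q[[1,2,3,0]]).as_matrix()
z=o['eef_pos'][2]; print(z,o['eef_pos'])
def L(x,y,z): return ((onz(s,150+x/2.5,100+y/2.5,z)-o['eef_pos'])@T*1000)[:2].round(1)
for n,p in {'rail in':(308,107,.060),'rail L':(98,143,.068),'rail R':(518,143,.068),'A backL':(185,107,.052),'A R':(447,107,.052),'plate backL':(164,154,z-.068),'plate backR':(471,154,z-.068)}.items(): print(n,L(*p))
E
```

```text
0.14909077919672978 [0.53647445 0.42628932 0.14909078]
rail in [54.5  0.1]
rail L [ 48.7 -37.6]
rail R [48.7 37.8]
A backL [ 53.8 -24.1]
A R [53.9 27.3]
plate backL [ 48.4 -23.6]
plate backR [48.5 27. ]
```

{"api": "jog_arm", "payload": {
  "plan": [
    [[0.5,-1,2,0,0,0,255],[1,-1.6,5,0,0,0,255],[1,-1.6,8,0,0,0,255],[1,-1.6,11,0,0,0,255],[1,-1.6,14,0,0,0,255],[1,-1.6,16,0,0,0,255],[1,-1.6,17,0,0,0,255],[1,-1.6,18,0,0,0,255],[1,-1.6,18.5,0,0,0,255],[1,-1.6,18.5,0,0,0,255]]
  ]
}}

```text
clock: 18.3
eef_pos: [0.5373, 0.4251, 0.1369]
orientation: [-0.0, 0.079, 0.997, -0.0]
force: [-0.2, 0.0, -2.0]
grip_width: 0.0466
grasp_force: 52.2
```

{"api": "jog_arm", "payload": {
  "plan": [
    [[0,0,1,0,0,0,255],[0,0,2,0,0,0,255],[0,0,3,0,0,0,255],[0,0,4,0,0,0,255],[0,0,5,0,0,0,255],[0,0,6,0,0,0,255],[0,0,7,0,0,0,255],[0,0,8,0,0,0,255],[0,0,8.5,0,0,0,255],[0,0,8.5,0,0,0,255]]
  ]
}}

```text
clock: 19.55
eef_pos: [0.5373, 0.4251, 0.1284]
orientation: [0.0, 0.079, 0.997, 0.0]
force: [-0.3, 0.8, -1.4]
grip_width: 0.0469
grasp_force: 52.3
```

Now release, lift, and head for rest_large.

{"api": "jog_arm", "payload": {
  "plan": [
    [[0,0,0.5,0,0,0,255],[0,0,1,0,0,0,255],[0,0,1,0,0,0,60],[0,0,1,0,0,0,60],[0,0,1,0,0,0,60],[0,0,1,0,0,0,60],[0,0,-5,0,0,0,60],[0,0,-20,0,0,0,60],[0,0,-50,0,0,0,0],[0,0,-90,0,0,0,0]]
  ]
}}

```text
clock: 20.8
eef_pos: [0.5371, 0.425, 0.2199]
orientation: [-0.0, 0.079, 0.997, -0.0]
force: [-0.1, -0.8, 0.1]
grip_width: 0.0851
grasp_force: 0.0
```

{"api": "jog_arm", "payload": {
  "plan": [
    [[0,0,-50,0,0,0,0],[0,0,-80,0,0,0,0],[5,0,-85,0,0,0,0],[5,0,-85,0,0,0,0],[5,0,-85,0,0,0,0],[5,0,-85,0,0,0,0],[5,0,-85,0,0,0,0],[5,0,-85,0,0,0,0],[5,0,-85,0,0,0,0],[5,0,-85,0,0,0,0]]
  ]
}}

```text
clock: 22.05
eef_pos: [0.5324, 0.4259, 0.3034]
orientation: [0.0, 0.079, 0.997, -0.0]
force: [0.3, -0.9, -0.6]
grip_width: 0.0853
grasp_force: 0.0
```

```bash
python3 - <<'E'
from h import *
s=snap('wrist'); np.save('w8.npy',s,allow_pickle=True); o=observe(); print(o['eef_pos'])
i=s['frame'][100:300,0:330]; cv2.imwrite('pics/w8.png',cv2.resize(i,(792,480),interpolation=cv2.INTER_CUBIC)[:,:,::-1])
E
python3 go.py 575 130 260 -9
```

```text
[0.53233747 0.42594198 0.30339702]
[ -88.6 -285.6   43.4] [-0.  0. -0.]
```

View pics/w8.png

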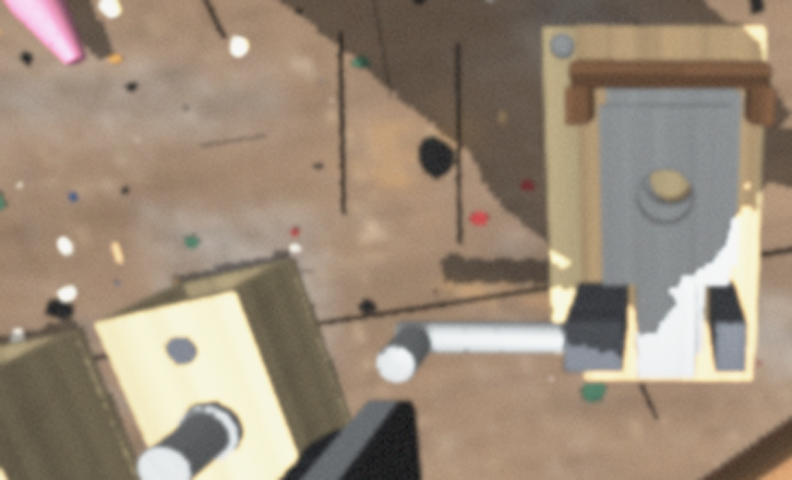

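Both plates are stacked flat and nested (top hole at ≈(276,181)). Going above pin_large.

{"api": "jog_arm", "payload": {
  "plan": [
    [[-11,-30,0,0,0,0,0],[-23,-61,0,0,0,0,0],[-34,-91,0,0,0,0,0],[-46,-122,0,0,0,0,0],[-57,-152,5,0,0,0,0],[-68,-182,10,0,0,0,0],[-80,-213,15,0,0,0,0],[-97,-258,20,0,0,0,0],[-114,-304,23,0,0,0,0],[-114,-304,23,0,0,0,0]]
  ]
}}

```text
clock: 23.35
eef_pos: [0.5978, 0.1035, 0.2804]
orientation: [0.0, 0.082, 0.997, -0.001]
force: [-0.1, 0.8, -0.0]
grip_width: 0.0856
grasp_force: 0.0
```

{"api": "jog_arm", "payload": {
  "plan": [
    [[0,0,0,0,0,0,0],[0,0,0,0,0,0,0],[0,0,0,0,0,0,0],[0,0,0,0,0,0,0],[0,0,0,0,0,0,0],[0,0,0,0,0,0,0],[0,0,0,0,0,0,0],[0,0,0,0,0,0,0],[0,0,0,0,0,0,0],[0,0,0,0,0,0,0]]
  ]
}}

```text
clock: 24.6
eef_pos: [0.5972, 0.1078, 0.2804]
orientation: [0.0, 0.079, 0.997, 0.0]
force: [-0.6, 0.4, 0.6]
grip_width: 0.0857
grasp_force: 0.0
```

```bash
python3 - <<'E'
from h import *
w8=np.load('w8.npy',allow_pickle=True).item(); print('top hole',onz(w8,663/2.4,100+195/2.4,.060))
s=snap('wrist','w9'); np.save('w9.npy',s,allow_pickle=True); o=observe(); print(o['eef_pos'],o['clock'])
i=s['frame'][60:360,120:440].copy(); cv2.imwrite('pics/w9c.png',cv2.resize(i,(640,600),interpolation=cv2.INTER_CUBIC)[:,:,::-1])
print(proj(s,[.597,.108,.110]))
E
```

```text
top hole [0.52224764 0.42574153 0.06      ]
[0.59719067 0.1077773  0.28040992] 24.65
[278.78708989 212.69701676]
```

View pics/w9c.png

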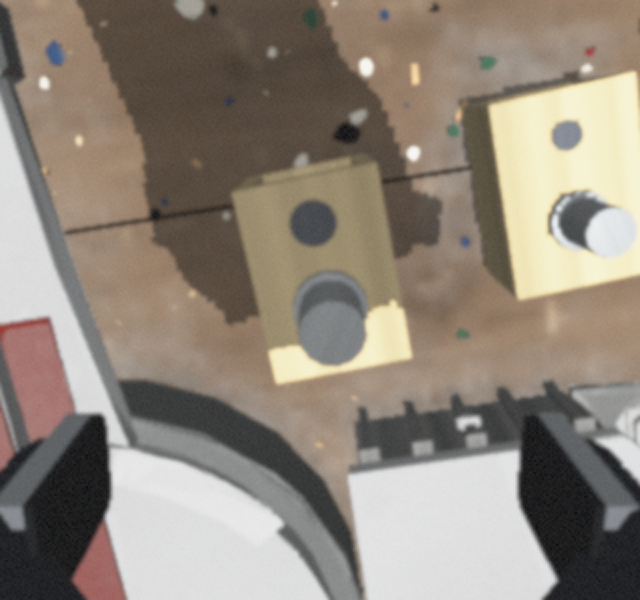

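Pin head top centre at ≈(286,226) in the wrist picture; its disc is as wide as the large shank, so it is the right pin.

```bash
python3 - <<'E'
from h import *
s=np.load('w9.npy',allow_pickle=True).item(); P=onz(s,286,226,.110)*1000; print(P)
import go
go.go((P[0],P[1],153,-9.03))
E
```

```text
[607.86869313 111.65836753 110.        ]
[ -9.9   5.5 127.4] [-0.  0. -0.]
```

{"api": "jog_arm", "payload": {
  "plan": [
    [[-5,3,10,0,0,0,60],[-10,5.5,30,0,0,0,60],[-10,5.5,55,0,0,0,60],[-10,5.5,80,0,0,0,60],[-10,5.5,100,0,0,0,60],[-10,5.5,113,0,0,0,60],[-10,5.5,121,0,0,0,60],[-10,5.5,125,0,0,0,60],[-10,5.5,127,0,0,0,60],[-10,5.5,127,0,0,0,60]]
  ]
}}

```text
clock: 25.9
eef_pos: [0.6081, 0.1117, 0.1537]
orientation: [0.0, 0.079, 0.997, 0.0]
force: [-0.1, 0.8, 0.1]
grip_width: 0.0656
grasp_force: 0.0
```

{"api": "jog_arm", "payload": {
  "plan": [
    [[0,0,0,0,0,0,255],[0,0,0,0,0,0,255],[0,0,0,0,0,0,255],[0,0,0,0,0,0,255],[0,0,0,0,0,0,255],[0,0,0,0,0,0,255],[0,0,0,0,0,0,255],[0,0,0,0,0,0,255],[0,0,0,0,0,0,255],[0,0,0,0,0,0,255]]
  ],
  "force": 80
}}

```text
clock: 27.15
eef_pos: [0.6081, 0.1119, 0.1539]
orientation: [0.0, 0.079, 0.997, 0.0]
force: [-2.0, 0.3, 6.2]
grip_width: 0.0233
grasp_force: 78.1
```

{"api": "jog_arm", "payload": {
  "plan": [
    [[0,0,-3,0,0,0,255],[0,0,-8,0,0,0,255],[0,0,-16,0,0,0,255],[0,0,-28,0,0,0,255],[0,0,-42,0,0,0,255],[0,0,-58,0,0,0,255],[0,0,-76,0,0,0,255],[0,0,-96,0,0,0,255],[0,0,-116,0,0,0,255],[0,0,-120,0,0,0,255]]
  ]
}}

```text
clock: 28.4
eef_pos: [0.6084, 0.1116, 0.2752]
orientation: [0.001, 0.079, 0.997, 0.0]
force: [0.3, -0.3, -2.5]
grip_width: 0.0232
grasp_force: 78.6
```

```bash
python3 go.py 522 428 265 -9.03 522 428 215 -9.03
```

```text
[135.1 298.9  10.2] [ 0.1  0.1 -0. ]
[135.2 298.8  60.2] [ 0.1  0.1 -0. ]
```

{"api": "jog_arm", "payload": {
  "plan": [
    [[14,30,0,0,0,0,255],[27,60,0,0,0,0,255],[41,90,0,0,0,0,255],[54,120,0,0,0,0,255],[68,150,0,0,0,0,255],[85,188,0,0,0,0,255],[102,226,0,0,0,0,255],[118,262,0,0,0,0,255],[130,288,5,0,0,0,255],[135,299,10,0,0,0,255]]
  ]
}}

```text
clock: 29.65
eef_pos: [0.5205, 0.4296, 0.2626]
orientation: [-0.0, 0.078, 0.997, -0.0]
force: [-0.5, -0.2, -3.7]
grip_width: 0.0233
grasp_force: 78.8
```

{"api": "jog_arm", "payload": {
  "plan": [
    [[0,0,0,0,0,0,255],[0,0,0,0,0,0,255],[0,0,5,0,0,0,255],[0,0,12,0,0,0,255],[0,0,20,0,0,0,255],[0,0,28,0,0,0,255],[0,0,35,0,0,0,255],[0,0,40,0,0,0,255],[0,0,40,0,0,0,255],[0,0,40,0,0,0,255]]
  ]
}}

```text
clock: 30.9
eef_pos: [0.5217, 0.4282, 0.2236]
orientation: [0.0, 0.079, 0.997, 0.0]
force: [-0.9, -0.1, -2.3]
grip_width: 0.0236
grasp_force: 78.8
```

```bash
python3 - <<'E'
from h import *
s=snap('wrist'); np.save('w10.npy',s,allow_pickle=True); t=snap('side')
o=observe(); print(o['eef_pos'],o['force'])
f=s['frame'][80:340,150:410]; a=cv2.resize(f,(500,500),interpolation=cv2.INTER_CUBIC)
b=cv2.resize(t['frame'][130:240,190:305],(300,287),interpolation=cv2.INTER_CUBIC); b=np.vstack([b,np.zeros((213,300,3),np.uint8)])
cv2.imwrite('pics/w10.png',np.hstack([a,b])[:,:,::-1])
E
python3 go.py 522 428 200 -9.03
```

```text
[0.52165305 0.42821997 0.22371552] [-0.75501014 -0.38750026 -2.60705636]
[-0.4 -0.2 23.7] [ 0.  0. -0.]
```

View pics/w10.png

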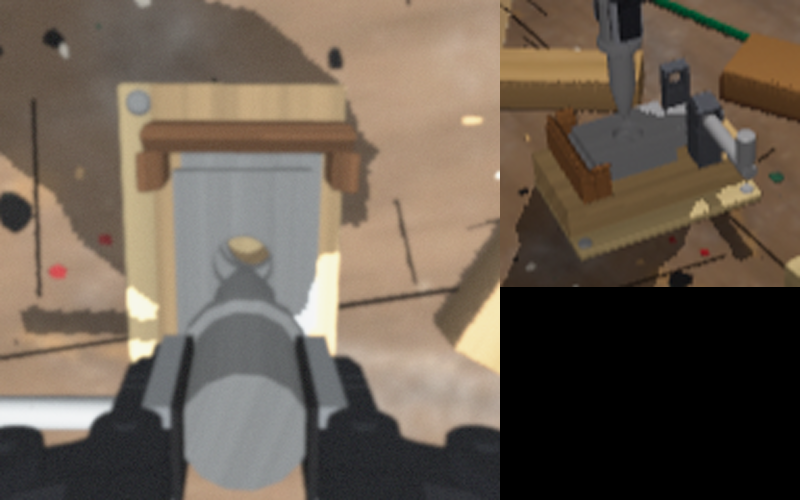

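The pin hangs straight above the top hole (tip ≈(276,225), hole ≈(276,218)), rail centre ~1 mm to +y. Lowering while watching force.

{"api": "jog_arm", "payload": {
  "plan": [
    [[0,0.7,4,0,0,0,255],[0,0.7,8,0,0,0,255],[0,0.7,12,0,0,0,255],[0,0.7,16,0,0,0,255],[0,0.7,20,0,0,0,255],[0,0.7,24,0,0,0,255],[0,0.7,27,0,0,0,255],[0,0.7,30,0,0,0,255],[0,0.7,32,0,0,0,255],[0,0.7,32,0,0,0,255]]
  ],
  "force": 100
}}

```text
clock: 32.25
eef_pos: [0.5217, 0.4288, 0.1913]
orientation: [-0.0, 0.079, 0.997, -0.0]
force: [-0.9, 0.5, -2.3]
grip_width: 0.0228
grasp_force: 98.1
```

{"api": "jog_arm", "payload": {
  "plan": [
    [[0,0,1,0,0,0,255],[0,0,2,0,0,0,255],[0,0,3,0,0,0,255],[0,0,4,0,0,0,255],[0,0,5,0,0,0,255],[0,0,6,0,0,0,255],[0,0,7,0,0,0,255],[0,0,8,0,0,0,255],[0,0,9,0,0,0,255],[0,0,10,0,0,0,255]]
  ]
}}

```text
clock: 33.5
eef_pos: [0.5215, 0.429, 0.1814]
orientation: [-0.0, 0.079, 0.997, 0.0]
force: [-4.6, 0.9, 3.0]
grip_width: 0.0228
grasp_force: 98.7
```

{"api": "jog_arm", "payload": {
  "plan": [
    [[0,0,1,0,0,0,255],[0,0,2,0,0,0,255],[0,0,3,0,0,0,255],[0,0,4,0,0,0,255],[0,0,5,0,0,0,255],[0,0,6,0,0,0,255],[0,0,7,0,0,0,255],[0,0,8,0,0,0,255],[0,0,8,0,0,0,255],[0,0,8,0,0,0,255]]
  ]
}}

```text
clock: 34.75
eef_pos: [0.5213, 0.4292, 0.1733]
orientation: [-0.0, 0.079, 0.997, 0.0]
force: [-4.4, 2.3, 0.7]
grip_width: 0.0229
grasp_force: 98.8
```

{"api": "jog_arm", "payload": {
  "plan": [
    [[0,0,1,0,0,0,255],[0,0,2,0,0,0,255],[0,0,3,0,0,0,255],[0,0,4,0,0,0,255],[0,0,5,0,0,0,255],[0,0,6,0,0,0,255],[0,0,7,0,0,0,255],[0,0,8,0,0,0,255],[0,0,9,0,0,0,255],[0,0,9,0,0,0,255]]
  ]
}}

```text
clock: 36.0
eef_pos: [0.5212, 0.4301, 0.1647]
orientation: [-0.0, 0.078, 0.997, 0.001]
force: [-6.3, 4.5, 4.5]
grip_width: 0.0225
grasp_force: 99.5
```

Side force says the bore is a little toward -x/+y; easing that way while pressing on.

{"api": "jog_arm", "payload": {
  "plan": [
    [[0.6,0.6,0,0,0,0,255],[1.2,1.2,1,0,0,0,255],[1.2,1.2,2,0,0,0,255],[1.2,1.2,3,0,0,0,255],[1.2,1.2,4,0,0,0,255],[1.2,1.2,5,0,0,0,255],[1.2,1.2,6,0,0,0,255],[1.2,1.2,7,0,0,0,255],[1.2,1.2,8,0,0,0,255],[1.2,1.2,8,0,0,0,255]]
  ]
}}

```text
clock: 37.25
eef_pos: [0.5209, 0.43, 0.1563]
orientation: [0.0, 0.079, 0.997, -0.0]
force: [-0.1, 2.0, 2.1]
grip_width: 0.0226
grasp_force: 99.3
```

{"api": "jog_arm", "payload": {
  "plan": [
    [[0,0,0.5,0,0,0,255],[0,0,1,0,0,0,255],[0,0,1.5,0,0,0,255],[0,0,2,0,0,0,255],[0,0,2.5,0,0,0,255],[0,0,3,0,0,0,255],[0,0,3.5,0,0,0,255],[0,0,4,0,0,0,255],[0,0,4,0,0,0,255],[0,0,4,0,0,0,255]]
  ]
}}

```text
clock: 38.5
eef_pos: [0.5212, 0.4301, 0.1536]
orientation: [0.001, 0.079, 0.997, 0.0]
force: [-3.6, -3.0, 20.9]
grip_width: 0.0226
grasp_force: 101.4
```

The pin stopped at TCP z 0.1536 with 21 N on the bottom, so it is home. Releasing, rising, and going to behind the knob.

{"api": "jog_arm", "payload": {
  "plan": [
    [[0,0,-1,0,0,0,255],[0,0,-1,0,0,0,60],[0,0,-1,0,0,0,60],[0,0,-1,0,0,0,60],[0,0,-1,0,0,0,60],[0,0,-5,0,0,0,60],[0,0,-20,0,0,0,60],[0,0,-45,0,0,0,60],[0,0,-75,0,0,0,60],[0,0,-85,0,0,0,60]]
  ]
}}

```text
clock: 39.75
eef_pos: [0.5212, 0.4306, 0.2402]
orientation: [0.001, 0.079, 0.997, 0.001]
force: [0.0, 0.2, -0.2]
grip_width: 0.065
grasp_force: 0.0
```

```bash
python3 go.py 551.6 291.5 200 -9.03 551.6 291.5 163 -9.03; python3 - <<'E'
from h import *
s=snap('wrist'); np.save('w11.npy',s,allow_pickle=True); o=observe(); print(o['eef_pos'],o['force'])
q=np.array(o['orientation']); T=R.from_quat(q[[1,2,3,0]]).as_matrix()
# pin head top expected at z=.110, near tool origin
f=s['frame']; u,v=proj(s,[.521,.430,.110]); print('expected head px',u,v)
g=cv2.medianBlur(cv2.cvtColor(f,cv2.COLOR_RGB2GRAY),5)
c=cv2.HoughCircles(g[int(v)-50:int(v)+50,int(u)-60:int(u)+60],cv2.HOUGH_GRADIENT,1,20,param1=60,param2=12,minRadius=16,maxRadius=30)
if c is not None:
    for a in c[0][:4]:
        uu,vv=a[0]+int(u)-60,a[1]+int(v)-50; print(a[2],uu,vv,onz(s,uu,vv,.110).round(4))
E
```

```text
[ -51.8 -132.7   40. ] [ 0.1  0.1 -0. ]
[ -51.7 -132.8   77. ] [ 0.1  0.1 -0. ]
[0.52124379 0.43059855 0.24034262] [0.5241872  0.45426239 1.66144963]
expected head px 277.27153089923524 230.10423178682296
19.1 275.5 217.5 [0.5129 0.4302 0.11  ]
```

```bash
python3 - <<'E'
from h import *
s=np.load('w11.npy',allow_pickle=True).item(); f=s['frame']
print([tuple(map(int,f[v,277])) for v in range(160,272,4)])
for v in (216,226,236,244): print(v,[int(x) for x in f[v,240:316:3].mean(1)])
E
```

```text
[(120, 121, 120), (124, 126, 128), (144, 148, 151), (143, 147, 149), (143, 146, 148), (145, 148, 150), (145, 151, 150), (146, 151, 153), (137, 140, 141), (150, 152, 155), (109, 111, 112), (101, 105, 105), (102, 105, 105), (143, 145, 147), (148, 151, 153), (145, 150, 152), (143, 147, 148), (141, 145, 146), (143, 147, 148), (140, 144, 146), (139, 143, 146), (140, 144, 146), (144, 148, 150), (147, 150, 151), (142, 148, 150), (150, 154, 155), (221, 224, 226), (241, 242, 243)]
216 [153, 145, 146, 145, 144, 147, 106, 120, 147, 151, 151, 150, 155, 147, 145, 144, 135, 105, 131, 144, 147, 147, 154, 238, 239, 236]
226 [155, 148, 143, 147, 145, 136, 147, 147, 149, 149, 150, 152, 147, 145, 145, 148, 148, 145, 145, 145, 147, 145, 164, 239, 238, 236]
236 [154, 148, 145, 147, 148, 139, 149, 149, 148, 150, 150, 144, 143, 146, 149, 146, 146, 147, 150, 186, 241, 245, 245, 240, 238, 236]
244 [156, 146, 145, 148, 149, 147, 148, 146, 148, 150, 146, 144, 146, 148, 143, 148, 169, 239, 244, 244, 244, 244, 245, 239, 238, 236]
```

Pin top face profile centres at row ≈232, as expected for the home position. Moving behind the knob with closed fingers.

{"api": "jog_arm", "payload": {
  "plan": [
    [[-10,-26,0,0,0,0,255],[-20,-52,0,0,0,0,255],[-30,-78,0,0,0,0,255],[-41,-105,0,0,0,0,255],[-52,-133,0,0,0,0,255],[-52,-133,20,0,0,0,255],[-52,-133,45,0,0,0,255],[-52,-133,65,0,0,0,255],[-52,-133,78,0,0,0,255],[-52,-133,78,0,0,0,255]]
  ]
}}

```text
clock: 41.05
eef_pos: [0.551, 0.2897, 0.1586]
orientation: [-0.001, 0.079, 0.997, -0.001]
force: [0.3, 1.3, 0.1]
grip_width: 0.0002
grasp_force: 0.0
```

{"api": "jog_arm", "payload": {
  "plan": [
    [[0,2,0,0,0,0,255],[0,4,0,0,0,0,255],[0,6,0,0,0,0,255],[0,8,0,0,0,0,255],[0,10,0,0,0,0,255],[0,12,0,0,0,0,255],[0,14,0,0,0,0,255],[0,16,0,0,0,0,255],[0,18,0,0,0,0,255],[0,20,0,0,0,0,255]]
  ]
}}

```text
clock: 42.3
eef_pos: [0.5543, 0.3103, 0.1594]
orientation: [-0.0, 0.079, 0.997, -0.0]
force: [-1.4, -1.7, 0.4]
grip_width: -0.0001
grasp_force: 1.0
```

{"api": "jog_arm", "payload": {
  "plan": [
    [[0,3,0,0,0,0,255],[0,7,0,0,0,0,255],[0,11,0,0,0,0,255],[0,15,0,0,0,0,255],[0,19,0,0,0,0,255],[0,23,0,0,0,0,255],[0,27,0,0,0,0,255],[0,30,0,0,0,0,255],[0,33,0,0,0,0,255],[0,35,0,0,0,0,255]]
  ]
}}

```text
clock: 43.55
eef_pos: [0.5598, 0.3452, 0.1594]
orientation: [0.0, 0.079, 0.997, 0.0]
force: [0.3, -1.9, 0.1]
grip_width: -0.0001
grasp_force: 1.0
```

{"api": "jog_arm", "payload": {
  "plan": [
    [[0,0.5,0,0,0,0,255],[0,1,0,0,0,0,255],[0,1.5,0,0,0,0,255],[0,2,0,0,0,0,255],[0,2.5,0,0,0,0,255],[0,3,0,0,0,0,255],[0,3.5,0,0,0,0,255],[0,4,0,0,0,0,255],[0,4.5,0,0,0,0,255],[0,5,0,0,0,0,255]]
  ]
}}

```text
clock: 44.8
eef_pos: [0.5606, 0.35, 0.1594]
orientation: [0.0, 0.079, 0.997, -0.0]
force: [0.5, -1.7, 1.0]
grip_width: 0.0003
grasp_force: 1.0
```

{"api": "jog_arm", "payload": {
  "plan": [
    [[0,0.5,0,0,0,0,255],[0,1,0,0,0,0,255],[0,1.5,0,0,0,0,255],[0,2,0,0,0,0,255],[0,2.5,0,0,0,0,255],[0,3,0,0,0,0,255],[0,3.5,0,0,0,0,255],[0,4,0,0,0,0,255],[0,4.5,0,0,0,0,255],[0,5,0,0,0,0,255]]
  ]
}}

```text
clock: 46.05
eef_pos: [0.5614, 0.3545, 0.1594]
orientation: [-0.0, 0.079, 0.997, -0.0]
force: [0.6, -5.2, 0.6]
grip_width: -0.0003
grasp_force: 2.9
```

{"api": "jog_arm", "payload": {
  "plan": [
    [[0,0.5,0,0,0,0,255],[0,1,0,0,0,0,255],[0,1.5,0,0,0,0,255],[0,2,0,0,0,0,255],[0,2.5,0,0,0,0,255],[0,3,0,0,0,0,255],[0,3,0,0,0,0,255],[0,3,0,0,0,0,255],[0,3,0,0,0,0,255],[0,3,0,0,0,0,255]]
  ]
}}

```text
clock: 47.3
eef_pos: [0.5617, 0.3552, 0.1592]
orientation: [-0.001, 0.08, 0.997, -0.002]
force: [-4.2, -17.4, 9.4]
grip_width: 0.0001
grasp_force: 9.1
```

Bolt hit a firm stop at 17 N, at the expected home position. Backing off, rising, returning to the pin.

{"api": "jog_arm", "payload": {
  "plan": [
    [[0,-3,0,0,0,0,255],[0,-8,0,0,0,0,255],[0,-15,0,0,0,0,255],[0,-15,-15,0,0,0,255],[0,-15,-40,0,0,0,255],[0,-15,-70,0,0,0,120],[0,-15,-90,0,0,0,60],[0,-15,-90,0,0,0,60],[0,-15,-90,0,0,0,60],[0,-15,-90,0,0,0,60]]
  ]
}}

```text
clock: 48.55
eef_pos: [0.5592, 0.343, 0.2487]
orientation: [-0.0, 0.079, 0.997, -0.0]
force: [-0.2, 0.5, -0.0]
grip_width: 0.0652
grasp_force: 0.0
```

```bash
python3 go.py 521.1 430.2 249 -9.03; python3 - <<'E'
from h import *
s=snap('wrist'); np.save('w12.npy',s,allow_pickle=True)
# knob home check: bright top near predicted location
b=np.array([521.,430.]);a=np.radians(-9.03);Rm=np.array([[np.cos(a),-np.sin(a)],[np.sin(a),np.cos(a)]])
f=s['frame']
for y in (-47,-96):
    P=np.r_[b+Rm@[52,y],106.5]/1000; u,v=proj(s,P).round().astype(int); print(y,P,u,v)
    if 20<u<540 and 20<v<400:
        for k in range(-24,25,6): print([int(x) for x in f[v+k,u-30:u+31:5].mean(1)])
E
```

```text
[51.3 80.2 -0.3] [-0. -0.  0.]
-47 [0.5649788  0.37542102 0.1065    ] 330 226
[89, 219, 228, 224, 169, 51, 42, 53, 51, 51, 50, 53, 51]
[109, 223, 195, 143, 132, 87, 95, 62, 63, 66, 70, 68, 64]
[113, 228, 143, 79, 83, 85, 94, 69, 69, 70, 68, 67, 71]
[111, 223, 135, 74, 110, 126, 117, 84, 121, 73, 71, 70, 74]
[123, 229, 212, 134, 120, 121, 121, 116, 128, 128, 122, 123, 127]
[120, 119, 120, 117, 117, 118, 120, 162, 165, 160, 163, 153, 120]
[123, 119, 121, 118, 121, 171, 221, 222, 221, 213, 218, 217, 223]
[129, 124, 125, 122, 108, 115, 123, 121, 120, 112, 118, 118, 119]
[122, 119, 124, 91, 91, 106, 120, 118, 114, 75, 117, 119, 117]
-96 [0.55728817 0.32702831 0.1065    ] 254 226
[66, 65, 65, 64, 65, 63, 61, 54, 47, 48, 62, 65, 67]
[43, 41, 55, 57, 63, 70, 66, 70, 70, 69, 74, 68, 68]
[67, 66, 69, 69, 69, 67, 69, 64, 68, 67, 73, 77, 89]
[89, 71, 68, 69, 68, 70, 71, 72, 72, 72, 107, 125, 122]
[116, 115, 94, 71, 72, 72, 73, 68, 71, 69, 112, 125, 127]
[120, 117, 120, 119, 117, 101, 72, 71, 70, 111, 120, 123, 128]
[115, 118, 118, 124, 123, 125, 122, 104, 127, 127, 124, 124, 127]
[122, 124, 124, 126, 126, 121, 119, 122, 124, 119, 124, 124, 124]
[123, 122, 123, 126, 119, 120, 120, 122, 120, 123, 126, 127, 127]
```

{"api": "jog_arm", "payload": {
  "plan": [
    [[10,16,0,0,0,0,60],[20,32,0,0,0,0,60],[32,50,0,0,0,0,60],[42,66,0,0,0,0,60],[51,80,0,0,0,0,60],[51,80,15,0,0,0,60],[51,80,40,0,0,0,60],[51,80,65,0,0,0,60],[51,80,85,0,0,0,60],[51,80,94,0,0,0,60]]
  ]
}}

```text
clock: 49.85
eef_pos: [0.5216, 0.4293, 0.1538]
orientation: [-0.0, 0.079, 0.997, -0.001]
force: [-0.3, 0.2, -0.1]
grip_width: 0.0652
grasp_force: 0.0
```

{"api": "jog_arm", "payload": {
  "plan": [
    [[0,0,0,0,0,0,60],[0,0,0,0,0,0,255],[0,0,0,0,0,0,255],[0,0,0,0,0,0,255],[0,0,0,0,0,0,255],[0,0,0,0,0,0,255],[0,0,0,0,0,0,255],[0,0,0,0,0,0,255],[0,0,0,0,0,0,255],[0,0,0,0,0,0,255]]
  ],
  "force": 80
}}

```text
clock: 51.1
eef_pos: [0.5219, 0.4301, 0.1562]
orientation: [0.0, 0.079, 0.997, 0.0]
force: [-1.6, -1.3, 6.2]
grip_width: 0.023
grasp_force: 78.0
```

Gripped. Drawing the pin straight up, slowly.

{"api": "jog_arm", "payload": {
  "plan": [
    [[0,0,-2,0,0,0,255],[0,0,-5,0,0,0,255],[0,0,-9,0,0,0,255],[0,0,-14,0,0,0,255],[0,0,-20,0,0,0,255],[0,0,-26,0,0,0,255],[0,0,-32,0,0,0,255],[0,0,-38,0,0,0,255],[0,0,-44,0,0,0,255],[0,0,-50,0,0,0,255]]
  ]
}}

```text
clock: 52.35
eef_pos: [0.5216, 0.43, 0.2058]
orientation: [-0.0, 0.079, 0.997, -0.0]
force: [-0.7, -1.1, -3.2]
grip_width: 0.0233
grasp_force: 78.7
```

{"api": "jog_arm", "payload": {
  "plan": [
    [[0,0,-8,0,0,0,255],[0,0,-16,0,0,0,255],[0,0,-25,0,0,0,255],[0,0,-35,0,0,0,255],[0,0,-45,0,0,0,255],[0,0,-55,0,0,0,255],[0,0,-65,0,0,0,255],[0,0,-70,0,0,0,255],[0,0,-70,0,0,0,255],[0,0,-70,0,0,0,255]]
  ]
}}

```text
clock: 53.6
eef_pos: [0.5215, 0.43, 0.275]
orientation: [-0.0, 0.079, 0.997, -0.0]
force: [-0.3, -0.3, -2.3]
grip_width: 0.0229
grasp_force: 78.7
```

```bash
python3 go.py 608 112 276 -9.03; python3 - <<'E'
from h import *
o=observe(); s=snap('wrist'); np.save('w13.npy',s,allow_pickle=True); print(o['eef_pos'],o['force'],o['grip_width'])
# hole of top plate, tan pixels seen through hole
f=s['frame']; g=cv2.cvtColor(f,cv2.COLOR_RGB2HSV); u,v=map(int,proj(s,[.521,.430,.060])); print(u,v)
sub=g[v-45:v+20,u-45:u+45]; m=((sub[...,1]>55)&(sub[...,2]>60)).astype(np.uint8)
cs,_=cv2.findContours(m,cv2.RETR_EXTERNAL,cv2.CHAIN_APPROX_NONE)
for c in cs:
    if cv2.contourArea(c)>30: print(cv2.contourArea(c),cv2.boundingRect(c+[u-45,v-45]))
E
```

```text
[-135.3 -300.4   -0.9] [-0. -0. -0.]
[0.52154313 0.4299522  0.27501074] [-0.25777306 -0.25760519 -2.34888116] 0.02287496211558016
278 198
204.5 (268, 189, 19, 15)
1582.5 (233, 153, 90, 65)
```

{"api": "jog_arm", "payload": {
  "plan": [
    [[-14,-30,0,0,0,0,255],[-27,-60,0,0,0,0,255],[-41,-90,0,0,0,0,255],[-54,-120,0,0,0,0,255],[-68,-150,0,0,0,0,255],[-85,-188,0,0,0,0,255],[-102,-226,0,0,0,0,255],[-118,-262,0,0,0,0,255],[-130,-288,0,0,0,0,255],[-136,-300.4,0,0,0,0,255]]
  ]
}}

```text
clock: 54.9
eef_pos: [0.6091, 0.1104, 0.2752]
orientation: [-0.0, 0.08, 0.997, -0.0]
force: [-0.4, 0.1, -2.7]
grip_width: 0.0234
grasp_force: 78.9
```

{"api": "jog_arm", "payload": {
  "plan": [
    [[0,0,0,0,0,0,255],[0,0,5,0,0,0,255],[0,0,12,0,0,0,255],[0,0,20,0,0,0,255],[0,0,28,0,0,0,255],[0,0,36,0,0,0,255],[0,0,42,0,0,0,255],[0,0,45,0,0,0,255],[0,0,45,0,0,0,255],[0,0,45,0,0,0,255]]
  ]
}}

```text
clock: 56.15
eef_pos: [0.6089, 0.112, 0.2307]
orientation: [0.0, 0.079, 0.997, 0.0]
force: [-0.3, -1.0, -1.5]
grip_width: 0.0231
grasp_force: 78.9
```

```bash
python3 go.py 608.8 111.8 190 -9.03
```

```text
[ 0.1 -0.2 40.7] [ 0.  0. -0.]
```

Right over the rest hole; lowering.

{"api": "jog_arm", "payload": {
  "plan": [
    [[0,0,3,0,0,0,255],[0,0,6,0,0,0,255],[0,0,9,0,0,0,255],[0,0,12,0,0,0,255],[0,0,15,0,0,0,255],[0,0,18,0,0,0,255],[0,0,21,0,0,0,255],[0,0,24,0,0,0,255],[0,0,27,0,0,0,255],[0,0,30,0,0,0,255]]
  ]
}}

```text
clock: 57.4
eef_pos: [0.6088, 0.112, 0.2002]
orientation: [-0.0, 0.079, 0.997, -0.0]
force: [1.1, -0.5, -2.2]
grip_width: 0.0232
grasp_force: 78.9
```

{"api": "jog_arm", "payload": {
  "plan": [
    [[0,0,2,0,0,0,255],[0,0,4,0,0,0,255],[0,0,6,0,0,0,255],[0,0,8,0,0,0,255],[0,0,10,0,0,0,255],[0,0,12,0,0,0,255],[0,0,14,0,0,0,255],[0,0,16,0,0,0,255],[0,0,18,0,0,0,255],[0,0,20,0,0,0,255]]
  ]
}}

```text
clock: 58.65
eef_pos: [0.6088, 0.112, 0.1803]
orientation: [0.0, 0.079, 0.997, 0.0]
force: [0.6, -0.4, -3.3]
grip_width: 0.023
grasp_force: 78.9
```

{"api": "jog_arm", "payload": {
  "plan": [
    [[0,0,2,0,0,0,255],[0,0,5,0,0,0,255],[0,0,8,0,0,0,255],[0,0,11,0,0,0,255],[0,0,14,0,0,0,255],[0,0,17,0,0,0,255],[0,0,19,0,0,0,255],[0,0,20.5,0,0,0,255],[0,0,21.5,0,0,0,255],[0,0,22,0,0,0,255]]
  ]
}}

```text
clock: 59.9
eef_pos: [0.6088, 0.112, 0.1584]
orientation: [0.0, 0.079, 0.997, -0.0]
force: [-0.0, -0.2, -3.0]
grip_width: 0.0232
grasp_force: 78.9
```

{"api": "jog_arm", "payload": {
  "plan": [
    [[0,0,0.5,0,0,0,255],[0,0,1,0,0,0,255],[0,0,1.5,0,0,0,255],[0,0,2,0,0,0,255],[0,0,2.5,0,0,0,255],[0,0,3,0,0,0,255],[0,0,3.5,0,0,0,255],[0,0,3.5,0,0,0,255],[0,0,3.5,0,0,0,255],[0,0,3.5,0,0,0,255]]
  ]
}}

```text
clock: 61.15
eef_pos: [0.6089, 0.1121, 0.1563]
orientation: [0.0, 0.079, 0.997, 0.0]
force: [-7.6, -1.0, 21.6]
grip_width: 0.0229
grasp_force: 81.8
```

Collar seated (21 N at the same height as the regrasp). Releasing and rising.

{"api": "jog_arm", "payload": {
  "plan": [
    [[0,0,-1,0,0,0,255],[0,0,-1.5,0,0,0,255],[0,0,-1.5,0,0,0,60],[0,0,-1.5,0,0,0,60],[0,0,-1.5,0,0,0,60],[0,0,-5,0,0,0,60],[0,0,-20,0,0,0,60],[0,0,-50,0,0,0,60],[0,0,-90,0,0,0,60],[0,0,-125,0,0,0,60]]
  ]
}}

```text
clock: 62.4
eef_pos: [0.6089, 0.112, 0.2825]
orientation: [0.001, 0.079, 0.997, 0.0]
force: [-0.6, 0.2, 0.6]
grip_width: 0.0656
grasp_force: 0.0
```

{"api": "jog_arm", "payload": {
  "plan": [
    [[13,30,-2,0,0,0,0],[26,60,-4,0,0,0,0],[39,90,-6,0,0,0,0],[52,120,-8,0,0,0,0],[66,150,-10,0,0,0,0],[82,190,-12,0,0,0,0],[98,225,-15,0,0,0,0],[112,258,-18,0,0,0,0],[125,285,-20,0,0,0,0],[130,295,-20,0,0,0,0]]
  ]
}}

```text
clock: 63.65
eef_pos: [0.5259, 0.4254, 0.3008]
orientation: [0.0, 0.078, 0.997, 0.0]
force: [0.4, -0.8, 0.3]
grip_width: 0.0853
grasp_force: 0.0
```

```bash
python3 - <<'E'
from h import *
import time
s=snap('wrist'); o=observe(); print(o['eef_pos'],o['clock'])
f=s['frame']; g=cv2.cvtColor(f,cv2.COLOR_RGB2HSV)
w8=np.load('w8.npy',allow_pickle=True).item()
b=np.array([521.,430.]);a=np.radians(-9.03);Rm=np.array([[np.cos(a),-np.sin(a)],[np.sin(a),np.cos(a)]])
u,v=proj(s,[.521,.430,.060]).astype(int); print(u,v)
sub=g[v-22:v+22,u-22:u+22]; m=((sub[...,1]>50)&(sub[...,2]>50)).astype(np.uint8)
cs,_=cv2.findContours(m,cv2.RETR_EXTERNAL,cv2.CHAIN_APPROX_NONE)
for c in cs:
    if cv2.contourArea(c)>20:
        (x,y),r=cv2.minEnclosingCircle(c+[u-22,v-22]); print('bore tan',cv2.contourArea(c),x,y,r,onz(s,x,y,.008).round(4),onz(s,x,y,.036).round(4))
# side camera: head of large pin now vs before
t=snap('side'); t0=cv2.cvtColor(cv2.imread('pics/side0.png'),cv2.COLOR_BGR2RGB).astype(int)
for n,(x0,y0,x1,y1) in {'large':(345,225,415,305),'small':(297,200,360,270)}.items():
    d=abs(t['frame'].astype(int)-t0)[y0:y1,x0:x1].max(2); print(n,d.mean().round(1),(d>40).mean().round(3))
# knob
for y in (-47,-96):
    print(y,proj(s,np.r_[b+Rm@[52,y],106.5]/1000).round())
# bar & knob: side view bright mask
E
```

```text
[0.5256715  0.42577526 0.30053133] 63.7
281 186
bore tan 199.5 280.1388854980469 185.0 9.355278015136719 [0.5295 0.4275 0.008 ] [0.5241 0.4281 0.036 ]
large 5.8 0.001
small 5.7 0.0
-47 [226. 259.]
-96 [167. 259.]
```

```bash
python3 - <<'E'
from h import *
s=snap('wrist'); g=cv2.cvtColor(s['frame'],cv2.COLOR_RGB2HSV); print(observe()['eef_pos'])
u,v=proj(s,[.521,.430,.060]).astype(int)
sub=g[v-22:v+22,u-22:u+22]; m=np.zeros(g.shape[:2],np.uint8); m[v-22:v+22,u-22:u+22]=(sub[...,1]>50)&(sub[...,2]>50)
n,l,st,ce=cv2.connectedComponentsWithStats(m); k=1+st[1:,4].argmax(); print('seen',st[k],ce[k].round(1))
print('bbox corners at z.06',onz(s,st[k][0],ce[k][1],.06).round(4),onz(s,st[k][0]+st[k][2],ce[k][1],.06).round(4))
M=np.ones_like(m); t=np.linspace(0,2*np.pi,40)
for z,r in ((.06,10.75),(.052,10.75),(.044,10.75),(.036,10.5),(.008,10.5)):
    P=np.array([proj(s,[.521+r/1e3*np.cos(q),.430+r/1e3*np.sin(q),z]) for q in t]); x=np.zeros_like(m); cv2.fillPoly(x,[P.round().astype(int)],1); M&=x
n,l,st,ce=cv2.connectedComponentsWithStats(M); print('expected',st[1],ce[1].round(1))
f=s['frame']; U,V=proj(s,[.5650,.3754,.1065]).astype(int)
for k in range(-15,16,5): print([int(x) for x in f[V+k,U-30:U+31:4].mean(1)])
E
```

```text
[0.52696861 0.42310965 0.30020011]
seen [273 177  19  15 226] [282.  183.9]
bbox corners at z.06 [0.5177 0.4209 0.06  ] [0.5204 0.4382 0.06  ]
expected [273 174  20  13 182] [282.6 180.1]
[138, 140, 141, 144, 145, 142, 134, 114, 109, 129, 140, 82, 81, 77, 80, 84]
[143, 140, 144, 147, 146, 149, 134, 100, 99, 93, 179, 151, 144, 128, 128, 129]
[142, 144, 144, 145, 144, 144, 193, 237, 189, 97, 151, 146, 149, 150, 149, 151]
[147, 151, 151, 147, 146, 183, 238, 243, 243, 165, 129, 148, 148, 147, 149, 148]
[140, 147, 147, 145, 144, 154, 228, 236, 235, 156, 144, 149, 182, 216, 221, 220]
[141, 142, 146, 145, 146, 148, 151, 158, 149, 143, 140, 145, 105, 107, 111, 142]
[147, 144, 145, 147, 146, 149, 144, 147, 144, 136, 137, 139, 127, 121, 135, 137]
```

```bash
python3 -c "
from cell import job
print(job.finish_job())"
```

```text
the job is handed in; nothing more can be done
None
```

I handed the job in: both loose plates are stacked in the fixture with their holes in line with the bore as far as the wrist camera shows, the bolt is home, the large pin is back in its rest and the small pin was left alone; the pink decoy pin toppled on the bench around the time I picked up the first plate, and I left it lying there.

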